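# Hold the sprung test-box cover at the pointer

### The job

Lift the sprung brass cover of the lamp test box, which has a cross-bar handle, until the cover lines up with the steel pointer on the quadrant at the side of the box, going no further than that, and keep holding it still there: the program finishes while the gripper is holding the cover up against its spring. Leave the pointer as it is set and do not disturb the bulb, shade ring, glass pane or wall bracket on the counter.

Things in the scene. Friction and masses are not known exactly. Their poses are not given: they have to be found in the camera images.
- test_box: Fixed open-topped wooden case 140 (x) x 120 (y) x 80 mm high with a ceramic lamp socket inside, shut by a hinged brass cover. Origin: centre of its underside. At yaw 0 the hinge is on its far side (+x), the handle on the robot's side (-x). On its +y side, 67 mm from its middle plane, a brass quadrant (70 mm radius arc about the hinge axis) rises above the rim.
- cover (a joint): Angle of the cover (brass plate 145 x 120 x 6 mm, about 0.3 kg) about its hinge, rad: 0 shut and level, grows as the free edge rises, stop at 1.45. A spring pushes it shut: at the handle it takes about 5 N to leave the seat and about 8 N across the arc at 0.9 rad; let go, it snaps shut.
- cover_grip (a point): Centre of the handle, a round dark wooden bar 18 mm thick, 32 mm long, parallel to the hinge axis (box y) on a post. Pinched across its flat ends it pivots in the fingers as the cover swings. Shut, it is 115 mm from the hinge axis towards the box's -x and 35 mm above that axis (118 mm above the counter), 32 mm above the cover's top face. Its axes turn with the cover.
- cover_hinge (a point): Point on the cover's hinge axis, mid-width, 70 mm towards +x from the box's origin and 83 mm above the counter. Its axes turn with the cover: y along the hinge axis, x in the plane of the cover pointing from the free edge to the hinge, z out of the cover's top face (up when shut).
- cover_edge (a point): Middle of the cover's free edge, 145 mm from the hinge axis in the plane of the cover.
- pointer (a joint): Angle at which the steel pointer is set, rad, measured as the cover's angle is: 0 level, positive = raised. The cover lines up with it when both angles are equal. Set between 0.5 and 0.95 at the start; stiff to move, and must not be moved.
- pointer_hinge (a point): Pivot of the pointer, on the cover's hinge axis, 74 mm from the box's middle plane on its +y side. Its axes turn with the pointer: x points from the pointer's tip to its pivot, z upward off the pointer.
- pointer_tip (a point): Tip of the pointer (a 12 mm steel ball), 85 mm from its pivot; the pointer is a flat steel bar 85 x 4 x 7 mm.
- bulb: Clear glass bulb upright in a round wooden stand, 64 mm wide, 124 mm high; origin under its centre. Leave alone.
- shade_ring: Tapered brass shade ring, 100 mm wide, 26 mm high; origin under its centre. Leave alone.
- pane: Flat green glass lantern pane, 90 x 120 x 6 mm; origin under its centre. Leave alone.
- bracket: Bronze wall bracket lying on its 30 x 100 mm plate with a curved arm up to 74 mm high; origin under its plate's centre. Leave alone.
There are look-alikes about, which are no part of the job. Of the things like the test_box, leave any that is turquoise; of the rest the smaller one is meant.

How it is judged:
On the way:
1. the cover has been raised off its seat (beyond 0.2 rad) in the fingers (value of joint cover above 0.2 rad and contact force between the fingers and cover above 1 N), for 0.2 s.
At the end, for the whole second after the job is handed in: The fingers hold the cover within 0.09 rad (5 degrees) of the pointer's angle, still (under 0.08 rad/s) through the last second; the fingers touch it with over 1.5 N and no loose thing props it (angle between the x axis of cover_hinge and the x axis of pointer_hinge, either way round below 0.09 rad and velocity of joint cover between -0.08 and 0.08 rad/s and contact force between the fingers and cover above 1.5 N and contact force between each of bulb, shade_ring, pane, bracket and cover below 0.2 N); the arm keeps its last pose, push and grip.
It fails at once if the cover is lifted well past the pointer (its free edge more than 30 mm above the pointer's line, about 12 degrees) (z of cover_edge in the frame of pointer_hinge above 0.03 m).
It fails at once if the pointer is moved off its setting (its tip by more than 6 mm) (distance of pointer_tip from where it was at the start of the episode above 0.006 m).
It fails at once if the bulb, shade ring, pane or bracket is disturbed (moved more than 20 mm or tipped by 0.3 rad) (distance of any of bulb, shade_ring, pane, bracket from where it was at the start of the episode above 0.02 m or angle between any of bulb, shade_ring, pane, bracket's own z axis and vertical above 0.3 rad).
It also fails if it takes over 40 s, if anything falls off the work surface, if the arm or the gripper's body presses on something with over 40 N, if the wrist force passes 120 N, or if a joint passes its speed limit or range.

### The arm

A 7-joint arm with a two-finger parallel gripper is mounted at the origin on the work surface. World frame = base frame: x ahead of the robot, y to its left, z up, the work surface at z = 0. Lengths are in m, angles in rad, forces in N, time in s.
With the tool pointing down it reaches from about 0.4 to 0.9 m from the base axis. Payload 5.5 kg.
Tool frame: the origin (TCP) lies at the very end of the fingers, on their centre line; the grasp point (between the pads) lies 19 mm behind it (robot.grip_point_offset is the z of the grasp point in the tool frame, in m); z points along the fingers, y is the line along which they close (so a half turn about z gives the same grasp; the last joint's range is limited). The gripper opens to 85 mm and grips with 20 to 120 N. Pads are 22 mm wide; open, the fingers measure 114 mm over their backs; the gripper's body (76 mm by 85 mm) begins 54 mm behind the grasp point. The pads swing forward as they close: fully open they stand 13 mm farther back than shut.
Start: joints at [-0.918, 0.501, -0.427, 1.55, 0.221, 1.138, -0.21], TCP at [0.247, 0.601, 0.231] pointing down, gripper open.
Joint ranges: [-2.88, 2.88], [-0.31, 2.03], [-1.54, 1.56], [0.2, 2.42], [-1.41, 4.55], [0.19, 2.02], [-2.57, 2.57]. Speed limits (rad/s): [2.57, 2.57, 3.14, 3.14, 3.14, 3.14, 3.14].

### API

Orientations are given as a unit quaternion [x, y, z, w].
In Python, from station import robot gives the robot as it stands.
- The arm moves only by the shell command python3 -m crank 'ROWS'. ROWS is a JSON object of lists of equal length, an entry for each row: "delta_pos": the shift along the tool's x, y, z in m, a list of three; "rotation": the turn, a rotation vector about the tool's x, y, z in degrees, a list of three; "jaw": the finger opening in m, from 0 to 0.0854. In form: {"delta_pos": [[x, y, z], ...], "rotation": [[rx, ry, rz], ...], "jaw": [jaw, ...]}. A call has 1 to 5 rows; each row shifts and turns the commanded pose from where the row before left it, along the tool's axes as they then stand; what a row does not reach is not made up. A row lasts 1/10 s, in which the tool goes at most 50 mm and 8.59 degrees, less where a joint would pass 70% of its speed; a pose out of reach is approached as far as the arm can. A call with a gripper value outside its range is refused whole. The fingers move at their own pace and stop on an object; the grip force is fixed at half the most. Time passes only in rows, so rows that do not move let the fingers close. It gives the time, the measured TCP pose, the force, the opening and the grip force at its end, in the units of the state.
- robot.sense(): the state, without advancing time (a new reading comes with each control period).
- robot.snapshot(name): name is "side" or "top" or "wrist"; returns a dict with "color" (420x560x3 uint8, red, green, blue), "z_map" (420x560 float32, m along the optical axis (not along the pixel's ray), 0 where there is no reading), "intrinsics" (3x3 intrinsics, pixels), "rvec" (rotation vector, rad) and "tvec" (3), from world to camera coordinates, as OpenCV has them. Camera axes: x right, y down, z forward; pixel columns grow to the right and rows downward; lengths in m; the calibration is good to about 2 mm. A picture is of the moment at which its call begins.
- robot.close_job(): hands the job in; it is judged then, once.
Trained networks look in the newest picture that a camera, given by its name, has taken for a name from the list of things; names that differ only in an ending like _2 or _b are one class to them, and where a whole thing is asked for, a point or a joint stands for the part that bears it (a point fixed in the world has none). Each returns a list of dicts, best first, with "conf" (0 to 1); they miss things now and then, are a little off and sometimes report something else, mostly with a low value. They report only what shows in the picture. A call takes as long as a camera call. They do not tell look-alikes from the thing itself.
- robot.masks_of(name, camera): "pixels" (420x560 bool, what is visible of it).
- robot.landmark_of(name, camera): "position" ([x, y, z] in m, in world coordinates, good to about 4 mm: a listed point, or the origin of a listed thing).
The state is a dict: "time_s": time; "qpos": joint angles; "joint_velocities": joint speeds; "joint_torque": joint torques, N m; "eef_pos": TCP position; "ee_rot": TCP orientation; "ft_force": force on the tool from outside, world axes, zero at the start; "ft_torque": the same for the moment, N m; "finger_gap": opening from 0.0 (shut) to 1.0 (fully open); "gripper_force": force on a finger pad.
Only numpy, scipy, OpenCV 4.12 (cv2) and the standard library are available. Lean on these libraries where they do the work, as an engineer would, in place of code of your own. Each camera call takes 0.05 s, during which the arm holds its last target. There are 200 camera calls.

## Working session

There is one attempt and no reset: what is moved stays moved. The work goes in short steps, Python scripts to look and compute and a shell command to move; the robot and the scene stay as the last step left them, time stands still between calls to the robot, and variables do not carry over. Pictures are saved under pics/ and viewed, at most 10 in all, crops included, and the job is handed in when it is done.

```bash
mkdir -p pics; ls; python3 - <<'E'
from station import robot
import cv2
s=robot.sense(); print({k:s[k] for k in('time_s','eef_pos','ee_rot','finger_gap')})
for c in('top','side'):
    p=robot.snapshot(c); cv2.imwrite(f'pics/{c}1.png',p['color'][:,:,::-1])
    for n in('test_box','cover_grip','cover_hinge','cover_edge','pointer_hinge','pointer_tip','bulb','shade_ring','pane','bracket'):
        print(c,n,[([round(float(v),3) for v in d['position']],round(d['conf'],2)) for d in robot.landmark_of(n,c)])
E
```

```text
pics
{'time_s': 0.0, 'eef_pos': array([0.24678828, 0.60057058, 0.23025615]), 'ee_rot': array([ 1.93642639e-01,  9.81071632e-01, -9.64832441e-04, -2.22210817e-04]), 'finger_gap': 0.9943058564802443}
top test_box [([0.557, -0.133, -0.002], 0.89), ([0.576, 0.069, 0.0], 0.86), ([0.323, 0.102, -0.0], 0.6)]
top cover_grip [([0.508, -0.14, 0.118], 0.73), ([0.268, 0.121, 0.157], 0.68), ([0.531, 0.064, 0.121], 0.61)]
top cover_hinge [([0.415, 0.071, 0.112], 0.96), ([0.626, -0.129, 0.084], 0.74), ([0.646, 0.067, 0.084], 0.73)]
top cover_edge [([0.227, 0.132, 0.11], 0.95), ([0.504, 0.062, 0.084], 0.78), ([0.485, -0.141, 0.087], 0.68)]
top pointer_hinge [([0.441, 0.17, 0.108], 0.67), ([0.646, 0.143, 0.08], 0.59), ([0.623, -0.059, 0.086], 0.41)]
top pointer_tip [([0.585, 0.138, 0.142], 0.5), ([0.538, -0.064, 0.088], 0.46), ([0.337, 0.206, 0.107], 0.4)]
top bulb [([0.634, 0.373, 0.004], 0.76)]
top shade_ring [([0.636, -0.333, 0.001], 0.94)]
top pane [([0.489, 0.352, -0.003], 0.6), ([0.53, 0.067, 0.121], 0.49)]
top bracket [([0.459, -0.349, 0.0], 0.79)]
side test_box [([0.578, 0.063, 0.002], 0.96),
[... 160 characters left out ...]
0.123], 0.59)]
side cover_hinge [([0.649, 0.068, 0.08], 0.89), ([0.624, -0.132, 0.084], 0.76), ([0.415, 0.08, 0.108], 0.67)]
side cover_edge [([0.505, 0.07, 0.082], 0.93), ([0.479, -0.144, 0.081], 0.93), ([0.232, 0.136, 0.109], 0.62)]
side pointer_hinge [([0.617, -0.059, 0.081], 0.62), ([0.647, 0.141, 0.084], 0.57), ([0.443, 0.167, 0.106], 0.54)]
side pointer_tip [([0.335, 0.206, 0.111], 0.63), ([0.533, -0.068, 0.089], 0.51), ([0.586, 0.135, 0.14], 0.49), ([0.504, 0.069, 0.083], 0.37)]
side bulb [([0.634, 0.372, -0.001], 0.9)]
side shade_ring [([0.634, -0.334, 0.0], 0.56)]
side pane [([0.488, 0.351, 0.002], 0.47), ([0.634, -0.333, -0.003], 0.43)]
side bracket [([0.461, -0.353, -0.001], 0.8)]
```

View pics/top1.png

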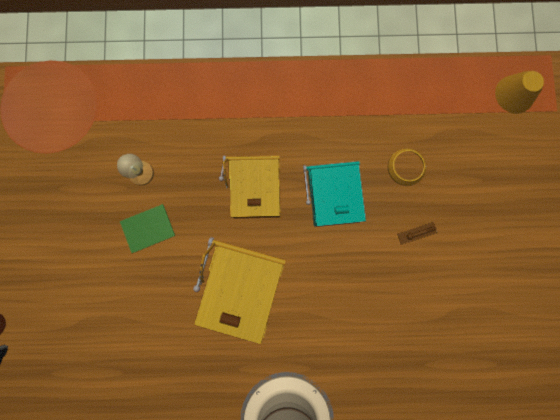

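View pics/side1.png

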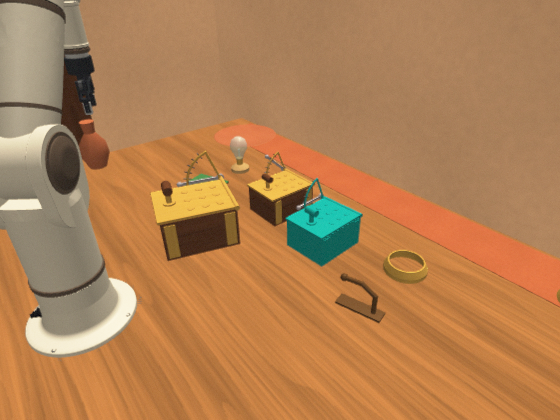

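The first pictures show the brass small box (top px 254,187; yaw about 0) as the target. The large brass box (240,290) and the turquoise one (337,193) are look-alikes. I estimate the pointer at about 0.76 rad. I'll align the tool first, then travel.

```bash
python3 -m crank '{"delta_pos":[[0,0,-0.01],[0,0,-0.01],[0,0,-0.01],[0,0,0]],"rotation":[[0,0,-7.5],[0,0,-7.5],[0,0,-7.4],[0,0,0]],"jaw":[0.085,0.085,0.085,0.085]}'
python3 -m crank '{"delta_pos":[[-0.02,-0.04,0],[-0.02,-0.04,0],[-0.02,-0.04,0],[-0.02,-0.04,0],[-0.02,-0.04,0]],"rotation":[[0,0,0],[0,0,0],[0,0,0],[0,0,0],[0,0,0]],"jaw":[0.085,0.085,0.085,0.085,0.085]}'; python3 -c "
from station import robot
s=robot.sense();print(s['eef_pos'],s['ee_rot'],s['qpos'])"
```

```text
time_s: 1.5
eef_pos: [0.2472, 0.6022, 0.2629]
ee_rot: [-0.001, 1.0, 0.001, 0.0]
ft_force: [0.3, 0.4, -0.4]
finger_gap: 0.994
gripper_force: 0.0
time_s: 2.0
eef_pos: [0.3477, 0.3995, 0.2609]
ee_rot: [0.001, 1.0, -0.0, -0.0]
ft_force: [1.2, 0.1, 0.5]
finger_gap: 0.995
gripper_force: 0.0
[0.34771941 0.39946123 0.26086097] [ 1.49426734e-03  9.99998879e-01 -4.68141251e-05 -8.76195049e-05] [-0.49242498  0.25765151 -0.48567448  1.81770478  0.13384904  1.09876364
  0.54226133]
```

```bash
python3 -m crank '{"delta_pos":[[-0.02,-0.037,0],[-0.02,-0.037,0],[-0.02,-0.037,0],[-0.02,-0.037,0],[-0.02,-0.037,0]],"rotation":[[0,0,0],[0,0,0],[0,0,0],[0,0,0],[0,0,0]],"jaw":[0.085,0.085,0.085,0.085,0.085]}'
python3 -m crank '{"delta_pos":[[-0.02,-0.037,0],[-0.02,-0.037,0],[-0.02,-0.037,0],[-0.02,-0.037,0],[0,0,0]],"rotation":[[0,0,0],[0,0,0],[0,0,0],[0,0,0],[0,0,0]],"jaw":[0.085,0.085,0.085,0.085,0.085]}'; python3 - <<'E'
from station import robot
import cv2,numpy as np
p=robot.snapshot('wrist'); cv2.imwrite('pics/w1.png',p['color'][:,:,::-1])
for c in('wrist','side'):
    if c=='side': robot.snapshot(c)
    for n in('cover_grip','cover_hinge','cover_edge','pointer_hinge','pointer_tip'):
        print(c,n,[([round(float(v),3) for v in d['position']],round(d['conf'],2)) for d in robot.landmark_of(n,c)])
E
```

```text
time_s: 2.5
eef_pos: [0.4479, 0.2147, 0.2611]
ee_rot: [0.001, 1.0, 0.0, 0.0]
ft_force: [-0.1, -0.2, -0.4]
finger_gap: 0.994
gripper_force: 0.0
time_s: 3.0
eef_pos: [0.5298, 0.0612, 0.2607]
ee_rot: [0.006, 1.0, -0.002, 0.0]
ft_force: [0.0, -0.3, 0.5]
finger_gap: 0.995
gripper_force: 0.0
wrist cover_grip [([0.53, 0.065, 0.118], 0.87), ([0.513, -0.14, 0.115], 0.57)]
wrist cover_hinge [([0.646, 0.067, 0.084], 0.79), ([0.622, -0.133, 0.085], 0.72), ([0.414, 0.076, 0.106], 0.69)]
wrist cover_edge [([0.503, 0.06, 0.085], 0.87), ([0.481, -0.14, 0.081], 0.64)]
wrist pointer_hinge [([0.441, 0.17, 0.107], 0.86), ([0.646, 0.139, 0.083], 0.57)]
wrist pointer_tip [([0.532, -0.062, 0.089], 0.97)]
side cover_grip [([0.529, 0.061, 0.116], 0.68), ([0.265, 0.124, 0.159], 0.59), ([0.507, -0.147, 0.122], 0.58)]
side cover_hinge [([0.647, 0.067, 0.081], 0.89), ([0.419, 0.08, 0.109], 0.7), ([0.626, -0.131, 0.085], 0.57), ([0.463, -0.354, 0.0], 0.29)]
side cover_edge [([0.479, -0.141, 0.079], 0.89), ([0.646, 0.138, 0.083], 0.67), ([0.231, 0.137, 0.108], 0.63), ([0.506, 0.068, 0.085], 0.58)]
side pointer_hinge [([0.648, 0.145, 0.084], 0.61), ([0.443, 0.173, 0.105], 0.55), ([0.621, -0.061, 0.079], 0.5)]
side pointer_tip [([0.535, -0.07, 0.087], 0.53), ([0.335, 0.205, 0.111], 0.49)]
```

View pics/w1.png

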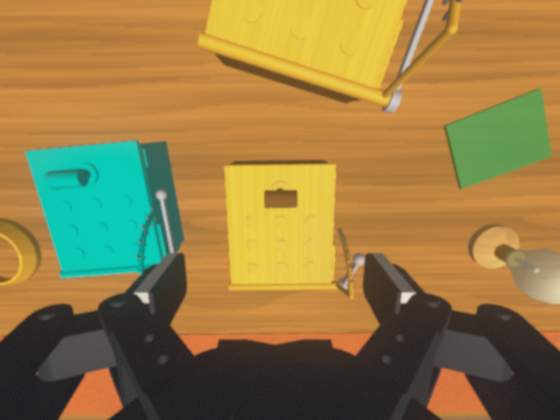

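The wrist view shows the handle at (281,199), between the fingers in y, and the pointer ball at (359,260). Next I'll measure the pointer angle from depth.

```bash
python3 - <<'E'
from station import robot
import cv2,numpy as np
for c in('wrist','top'):
    p=robot.snapshot(c); K,R,t=p['intrinsics'],cv2.Rodrigues(p['rvec'])[0],p['tvec']
    z=p['z_map']; v,u=np.nonzero(z>0); zz=z[v,u]
    P=(np.c_[(u-K[0,2])/K[0,0]*zz,(v-K[1,2])/K[1,1]*zz,zz]-np.ravel(t))@R
    # pointer/ball region: beyond the quadrant, above counter
    s=(P[:,0]>.56)&(P[:,0]<.665)&(P[:,1]>.137)&(P[:,1]<.155)&(P[:,2]>.07)&(P[:,2]<.2)
    for q in np.c_[P[s]*1000,u[s],v[s],p['color'][v[s],u[s]]].astype(int): print(c,*q)
    for n in('pointer_tip','pointer_hinge'): print(n,[(np.round(d['position'],3),round(d['conf'],2)) for d in robot.landmark_of(n,c)])
E
```

```text
wrist 582 138 140 347 256 150 113 79
wrist 581 139 141 348 256 147 114 82
wrist 581 140 141 349 256 148 115 84
wrist 581 141 141 350 256 153 116 83
wrist 582 137 142 346 257 133 107 82
wrist 581 138 143 347 257 129 107 89
wrist 581 139 143 348 257 129 109 93
wrist 582 140 142 349 257 130 111 96
wrist 581 140 144 350 257 132 111 94
wrist 581 141 143 351 257 140 115 94
wrist 582 143 141 352 257 148 114 89
wrist 582 138 143 347 258 127 111 99
wrist 581 138 146 348 258 132 116 105
wrist 581 139 145 349 258 134 117 106
wrist 581 140 145 350 258 138 120 111
wrist 582 141 144 351 258 139 121 110
wrist 582 142 144 352 258 139 119 104
wrist 583 143 143 353 258 147 122 101
wrist 583 137 144 346 259 131 114 104
wrist 583 137 145 347 259 136 121 112
wrist 582 138 145 348 259 143 126 116
wrist 582 139 145 349 259 150 133 124
wrist 582 140 146 350 259 153 136 127
wrist 582 141 145 351 259 155 138 130
wrist 582 142 145 352 259 153 135 125
wrist 582 143 145 353 259 151 130 118
wrist 583 144 143 354 259 160 129 104
wrist 583 137 146 347 260 152 135 125
wrist 583 138 146 348 260 158 143 132
wrist 583 
[... 6663 characters left out ...]
48 140 90 335 290 169 161 153
wrist 648 141 90 336 290 183 178 175
wrist 648 142 91 337 290 182 171 166
wrist 649 141 90 336 291 163 151 143
wrist 649 143 90 337 291 167 151 139
wrist 651 143 90 337 292 146 122 94
wrist 655 137 85 331 293 173 123 58
pointer_tip [(array([0.583, 0.14 , 0.142]), 0.58), (array([ 0.534, -0.064,  0.086]), 0.56)]
pointer_hinge [(array([ 0.617, -0.055,  0.084]), 0.78), (array([0.44, 0.17, 0.11]), 0.73), (array([0.646, 0.142, 0.082]), 0.61)]
pointer_tip [(array([ 0.487,  0.353, -0.002]), 0.59), (array([0.336, 0.202, 0.108]), 0.54), (array([ 0.536, -0.064,  0.084]), 0.52)]
pointer_hinge [(array([ 0.635, -0.334,  0.   ]), 0.74), (array([ 0.62 , -0.06 ,  0.085]), 0.64)]
```

The pointer comes out at about 0.775 rad: ridge slope 0.785, ball centre 0.77. Now descend onto the handle.

```bash
python3 -m crank '{"delta_pos":[[0,0.004,0.035],[0,0,0.035],[0,0,0.035],[0,0,0.02],[0,0,0]],"rotation":[[0,0,0],[0,0,0],[0,0,0],[0,0,0],[0,0,0]],"jaw":[0.085,0.085,0.085,0.085,0.085]}'
python3 -m crank '{"delta_pos":[[0,0,0.02],[0,0,0.018],[0,0,0],[0,0,0]],"rotation":[[0,0,0],[0,0,0],[0,0,0],[0,0,0]],"jaw":[0.085,0.085,0.085,0.085]}'
```

```text
time_s: 4.4
eef_pos: [0.525, 0.0721, 0.1332]
ee_rot: [-0.001, 1.0, -0.0, -0.003]
ft_force: [-1.2, 0.0, -0.0]
finger_gap: 0.996
gripper_force: 0.0
time_s: 4.8
eef_pos: [0.5283, 0.0727, 0.0994]
ee_rot: [-0.001, 1.0, 0.0, 0.0]
ft_force: [0.6, -0.5, 0.3]
finger_gap: 0.998
gripper_force: 0.0
```

```bash
python3 -m crank '{"delta_pos":[[-0.002,-0.007,0.002],[0,0,0],[0,0,0],[0,0,0],[0,0,0]],"rotation":[[0,0,0],[0,0,0],[0,0,0],[0,0,0],[0,0,0]],"jaw":[0.085,0.06,0.045,0.03,0.02]}'
python3 -m crank '{"delta_pos":[[0,0,0],[0,0,0],[0,0,0],[0,0,0],[0,0,0]],"rotation":[[0,0,0],[0,0,0],[0,0,0],[0,0,0],[0,0,0]],"jaw":[0.02,0.02,0.02,0.02,0.02]}'
python3 - <<'E'
from station import robot
import cv2
p=robot.snapshot('side')['color'][140:280,220:380,::-1]; cv2.imwrite('pics/s2.png',cv2.resize(p,None,fx=4,fy=4))
E
```

```text
time_s: 5.3
eef_pos: [0.5296, 0.0665, 0.0967]
ee_rot: [-0.001, 1.0, 0.001, 0.0]
ft_force: [-1.2, -4.2, 5.3]
finger_gap: 0.36
gripper_force: 59.7
time_s: 5.8
eef_pos: [0.5297, 0.0664, 0.0967]
ee_rot: [-0.001, 1.0, 0.0, 0.0]
ft_force: [-2.2, 1.8, 5.7]
finger_gap: 0.36
gripper_force: 59.8
```

View pics/s2.png

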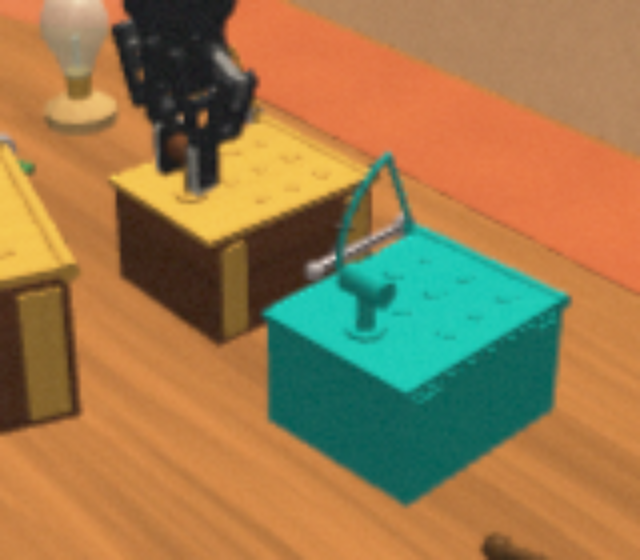

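The handle is between the pads (178,150 in the crop) with a 31 mm opening, so it is gripped. Now lift along the arc.

```bash
python3 -m crank '{"delta_pos":[[-0.002,0,-0.0057],[-0.002,0,-0.0056],[-0.0025,0,-0.0055],[-0.0027,0,-0.0054],[0,0,0]],"rotation":[[0,0,0],[0,0,0],[0,0,0],[0,0,0],[0,0,0]],"jaw":[0.02,0.02,0.02,0.02,0.02]}'
python3 -m crank '{"delta_pos":[[-0.003,0,-0.0052],[-0.0032,0,-0.005],[-0.0035,0,-0.0049],[-0.0037,0,-0.0047],[0,0,0]],"rotation":[[0,0,0],[0,0,0],[0,0,0],[0,0,0],[0,0,0]],"jaw":[0.02,0.02,0.02,0.02,0.02]}'
python3 - <<'E'
from station import robot
import numpy as np
p=robot.sense()['eef_pos']
print(np.arctan2(p[2]+.0213-.083,.6447-p[0])-.2955)
E
```

```text
time_s: 6.35
eef_pos: [0.5375, 0.0664, 0.1175]
ee_rot: [-0.001, 1.0, 0.0, -0.002]
ft_force: [1.4, 5.2, -11.6]
finger_gap: 0.361
gripper_force: 60.5
time_s: 6.85
eef_pos: [0.5494, 0.0664, 0.1368]
ee_rot: [-0.001, 1.0, 0.0, -0.003]
ft_force: [-2.1, 5.2, -11.2]
finger_gap: 0.363
gripper_force: 60.4
0.3718221528513812
```

```bash
python3 -m crank '{"delta_pos":[[-0.004,0,-0.0045],[-0.0042,0,-0.0043],[-0.0045,0,-0.0041],[-0.0046,0,-0.0039],[0,0,0]],"rotation":[[0,0,0],[0,0,0],[0,0,0],[0,0,0],[0,0,0]],"jaw":[0.02,0.02,0.02,0.02,0.02]}'
python3 -m crank '{"delta_pos":[[-0.0048,0,-0.0036],[-0.0048,0,-0.0035],[0,0,0],[0,0,0]],"rotation":[[0,0,0],[0,0,0],[0,0,0],[0,0,0]],"jaw":[0.02,0.02,0.02,0.02]}'
cat > look.py <<'E'
from station import robot
import cv2,numpy as np,sys
s=robot.sense();p=s['eef_pos'];print('kin',np.arctan2(p[2]+.0213-.083,.6447-p[0])-.2955)
for c in('top','side','wrist'):
    q=robot.snapshot(c); cv2.imwrite(f'pics/{c}_{sys.argv[1]}.png',q['color'][:,:,::-1])
    K,R,t=q['intrinsics'],cv2.Rodrigues(q['rvec'])[0],q['tvec']
    z=q['z_map']; v,u=np.nonzero(z>0); zz=z[v,u]
    P=(np.c_[(u-K[0,2])/K[0,0]*zz,(v-K[1,2])/K[1,1]*zz,zz]-np.ravel(t))@R
    col=q['color'][v,u].astype(int)
    m=(P[:,0]>.5)&(P[:,0]<.64)&(abs(P[:,1]-.066)<.058)&(P[:,2]>.095)&(col[:,0]-col[:,2]>80)&(col[:,0]>110)
    if m.sum()>30:
        X,Z=P[m,0],P[m,2]
        for _ in range(6):
            a,b=np.polyfit(X,Z,1); r=abs(Z-a*X-b); k=r<max(.003,1.5*r.std()); X,Z=X[k],Z[k]
        print(c,'plane',len(X),'angle',np.arctan(-a),'rms',r.std())
    for n in('cover_edge','cover_grip'): print(c,n,[(np.round(d['position'],3),round(d['conf'],2)) for d in robot.landmark_of(n,c)])
E
python3 look.py a
```

```text
time_s: 7.35
eef_pos: [0.5648, 0.0664, 0.1531]
ee_rot: [-0.001, 1.0, 0.0, -0.005]
ft_force: [-7.9, 5.3, -8.2]
finger_gap: 0.36
gripper_force: 60.2
time_s: 7.75
eef_pos: [0.5734, 0.0664, 0.1598]
ee_rot: [-0.001, 1.0, -0.0, -0.006]
ft_force: [-9.8, 4.4, -4.2]
finger_gap: 0.361
gripper_force: 60.7
kin 0.6464540861484667
top cover_edge [(array([ 0.482, -0.138,  0.085]), 0.69)]
top cover_grip [(array([0.27 , 0.121, 0.154]), 0.84), (array([ 0.511, -0.137,  0.117]), 0.57)]
side plane 107 angle 0.576071853190319 rms 0.0007915135712810501
side cover_edge [(array([0.23 , 0.136, 0.111]), 0.9), (array([0.53 , 0.072, 0.165]), 0.8), (array([ 0.477, -0.145,  0.081]), 0.63)]
side cover_grip [(array([ 0.509, -0.142,  0.122]), 0.72), (array([ 0.634,  0.371, -0.002]), 0.69), (array([0.267, 0.121, 0.159]), 0.55), (array([0.572, 0.064, 0.177]), 0.53)]
wrist plane 16572 angle 0.5982646773469729 rms 0.000478603956174767
wrist cover_edge [(array([0.527, 0.064, 0.165]), 0.63)]
wrist cover_grip [(array([0.574, 0.068, 0.178]), 0.95)]
```

View pics/wrist_a.png

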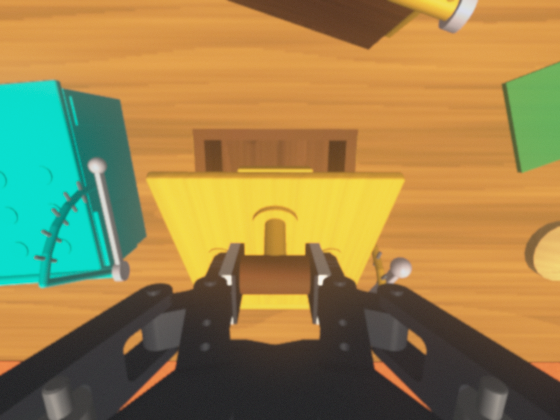

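```bash
python3 - <<'E'
import cv2
p=cv2.imread('pics/side_a.png')[130:230,225:345]; cv2.imwrite('pics/s3.png',cv2.resize(p,None,fx=5,fy=5,interpolation=2))
E
```

```text
(no output)
```

View pics/s3.png

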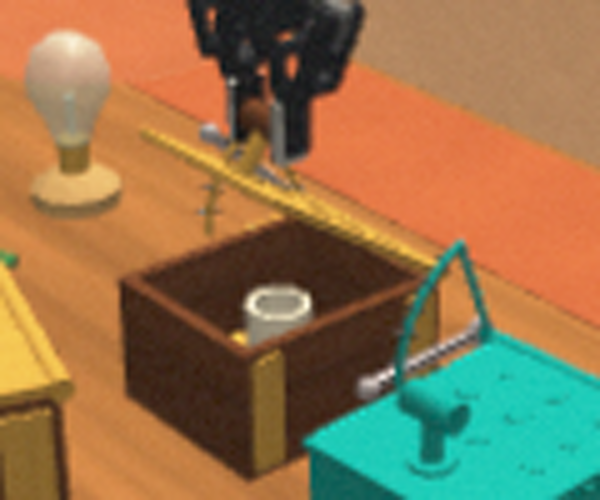

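The wrist view shows the plate free edge at row 178, the handle at (275,273) and the pointer ball at (399,268). In the side view the cover is still below the pointer. I'll measure the ball's height off the cover plane in that same camera view.

```bash
cat > gap.py <<'E'
from station import robot
import cv2,numpy as np
from scipy.optimize import least_squares
q=robot.snapshot('wrist'); K,R,t=q['intrinsics'],cv2.Rodrigues(q['rvec'])[0],q['tvec']
z=q['z_map']; v,u=np.nonzero(z>0); zz=z[v,u]
P=(np.c_[(u-K[0,2])/K[0,0]*zz,(v-K[1,2])/K[1,1]*zz,zz]-np.ravel(t))@R
col=q['color'][v,u].astype(int)
m=(P[:,0]>.5)&(P[:,0]<.64)&(abs(P[:,1]-.066)<.058)&(P[:,2]>.095)&(col[:,0]-col[:,2]>80)&(col[:,0]>110)
X,Z=P[m,0],P[m,2]
for _ in range(6):
    a,b=np.polyfit(X,Z,1); r=abs(Z-a*X-b); k=r<max(.003,1.5*r.std()); X,Z=X[k],Z[k]
th=np.arctan(-a)
B=P[(np.linalg.norm(P-[.586,.140,.142],axis=1)<.011)&(col[:,0]-col[:,2]<60)&(P[:,0]<.592)]
f=least_squares(lambda c:np.linalg.norm(B-c,axis=1)-.006,[.586,.140,.140],loss='soft_l1',f_scale=.001)
c=f.x; h=(c[2]-a*c[0]-b)*np.cos(th)+.003
print('cover',th,'ball',len(B),c,'offset mm',h*1e3,'remaining rad',h/.085, 'ptr via ball', np.arctan2(c[2]-.083,.6465-c[0]))
s=(P[:,0]>.594)&(P[:,0]<.638)&(P[:,1]>.137)&(P[:,1]<.146)&(P[:,2]>.09)
print('hinge from plane: z at x=.6465 (expect .083):',a*.6465+b-.003/np.cos(th), s.sum())
E
python3 gap.py; tail -c 100 /dev/null
```

```text
cover 0.5982311195968788 ball 323 [0.5873246  0.1405819  0.14209829] offset mm 13.338761721502772 remaining rad 0.1569266084882679 ptr via ball 0.7847462204472581
hinge from plane: z at x=.6465 (expect .083): 0.08562559082445138 144
```

```bash
python3 -m crank '{"delta_pos":[[-0.0045,0,-0.0032],[-0.0045,0,-0.003],[-0.0045,0,-0.0028],[0,0,0],[0,0,0]],"rotation":[[0,0,0],[0,0,0],[0,0,0],[0,0,0],[0,0,0]],"jaw":[0.02,0.02,0.02,0.02,0.02]}'; python3 gap.py
```

```text
time_s: 8.75
eef_pos: [0.5871, 0.0664, 0.1685]
ee_rot: [-0.001, 1.0, -0.0, -0.006]
ft_force: [-8.1, 4.9, -7.2]
finger_gap: 0.36
gripper_force: 60.6
cover 0.7210478744453215 ball 291 [0.58732506 0.14044833 0.1420738 ] offset mm 2.8897263162185896 remaining rad 0.03399678019080693 ptr via ball 0.7845428273366836
hinge from plane: z at x=.6465 (expect .083): 0.08621629713231267 288
```

```bash
python3 -m crank '{"delta_pos":[[-0.0026,0,-0.0015],[-0.0026,0,-0.0015],[0,0,0],[0,0,0],[0,0,0]],"rotation":[[0,0,0],[0,0,0],[0,0,0],[0,0,0],[0,0,0]],"jaw":[0.02,0.02,0.02,0.02,0.02]}'; python3 gap.py
python3 -m crank '{"delta_pos":[[0,0,0],[0,0,0],[0,0,0],[0,0,0],[0,0,0]],"rotation":[[0,0,0],[0,0,0],[0,0,0],[0,0,0],[0,0,0]],"jaw":[0.02,0.02,0.02,0.02,0.02]}'; python3 gap.py; python3 - <<'E'
from station import robot
import cv2
p=robot.snapshot('side')['color'][130:230,225:345,::-1]; cv2.imwrite('pics/s4.png',cv2.resize(p,None,fx=5,fy=5))
E
```

```text
time_s: 9.3
eef_pos: [0.5918, 0.0664, 0.171]
ee_rot: [-0.001, 1.0, -0.0, -0.006]
ft_force: [-7.5, 4.7, -9.0]
finger_gap: 0.361
gripper_force: 60.4
cover 0.7617947931392199 ball 288 [0.58730348 0.14043211 0.14202354] offset mm -0.6038140130295703 remaining rad -0.007103694270936121 ptr via ball 0.7839349399822844
hinge from plane: z at x=.6465 (expect .083): 0.08639200988309766 297
time_s: 9.85
eef_pos: [0.5919, 0.0664, 0.171]
ee_rot: [-0.001, 1.0, -0.0, -0.006]
ft_force: [-7.7, 3.8, -8.2]
finger_gap: 0.358
gripper_force: 60.4
cover 0.7619741454019721 ball 289 [0.58740978 0.14047571 0.14203381] offset mm -0.5210302062988712 remaining rad -0.0061297671329278965 ptr via ball 0.7849206644547115
hinge from plane: z at x=.6465 (expect .083): 0.08636915804237656 299
```

View pics/s4.png

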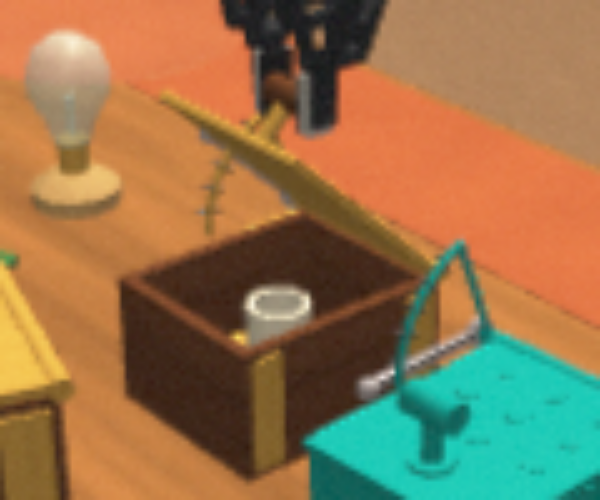

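The cover plane measures 0.762 rad and is steady. The pointer is 0.755–0.785, so the cover is within tolerance, and the side view shows the handle at (280,92) still in the fingers. Handing in.

```bash
python3 -c "
from station import robot
print(robot.close_job())"
```

```text
the job is handed in; nothing more can be done
None
```

I handed the job in with the gripper holding the cover still at about 0.76 rad, against a pointer I measured at 0.755–0.785 rad (limit 0.09 rad); no verdict came back.

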